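Re-rack the screwdrivers in mirrored order

ROBOT

A 7-joint arm with a two-finger parallel gripper is mounted at the origin on a cart in front of the work surface, level with it; the furniture and walls round the work are solid. World frame = base frame: x ahead of the robot, y to its left, z up, the work surface at z = 0. Lengths are in mm, angles in rad, forces in N, time in s.
With the tool pointing down it reaches from about 425 to 1025 mm from the base axis. Payload 9.4 kg.
Tool frame: the origin (TCP) lies on the mounting face of the last link; the fingertips stand 173 mm ahead of it and the grasp point (between the pads) lies 155 mm ahead of it (env.finger_overhang is the distance from the TCP to the fingertips, in mm); z points along the fingers, y is the line along which they close (so a half turn about z gives the same grasp; the last joint's range is limited). The gripper opens to 85 mm and grips with 20 to 120 N. Pads are 22 mm wide; open, the fingers measure 114 mm over their backs; the gripper's body (76 mm by 85 mm) begins 54 mm behind the grasp point. The pads swing forward as they close: fully open they stand 13 mm farther back than shut.
Start: joints at [1.112, 0.599, -0.003, 1.599, 0.002, 0.943, -0.08], TCP at [270.127, -672.797, 404.675] pointing down, gripper open.
Joint ranges: [-2.57, 2.57], [-0.35, 1.97], [-1.29, 1.29], [0.11, 2.56], [-1.05, 4.19], [0.11, 1.86], [-2.63, 2.63]. Speed limits (rad/s): [2.22, 2.22, 3.01, 3.01, 3.14, 3.14, 3.14].

INTERFACE

Orientations are given as a 3x3 rotation matrix whose columns are the frame's x, y, z axes.
In Python, from station import env gives the robot as it stands. The module is installed in compiled form; this text tells all that it offers.
- The arm moves only by the tool send_rows, never from a script. Its argument "steps" is a list of rows, each a list of 7 numbers: the turn, a rotation vector about the tool's x, y, z in rad, then the shift along the tool's x, y, z in m, then the opening, from 0 (shut) to 1 (fully open). A call has exactly 5 rows; each row shifts and turns the commanded pose from where the row before left it, along the tool's axes as they then stand; what a row does not reach is not made up. A row lasts 1/10 s, in which the tool goes at most 50 mm and 8.59 degrees, less where a joint would pass 70% of its speed; a pose out of reach is approached as far as the arm can. A call with a gripper value outside its range is refused whole. The fingers move at their own pace and stop on an object; "squeeze" is the grip in N (left out, the last holds). Time passes only in rows, so rows that do not move let the fingers close, or fill a call up. It gives the time, the measured TCP pose, the force, the opening and the grip force at its end, in the units of the state.
- env.sense(): the state, without advancing time (a new reading comes with each control period).
- env.read_camera(name): name is "side" or "top"; returns the picture (384x512x3 uint8, blue, green, red); there is no depth.
- env.calibration(name): a dict with "fx", "fy", "cx", "cy" (pixels), "rvec" (rotation vector, rad) and "tvec" (3), from world to camera coordinates, as OpenCV has them. Camera axes: x right, y down, z forward; pixel columns grow to the right and rows downward; lengths in mm; the calibration is good to about 2 mm. A picture is of the moment at which its call begins. calibration takes no time and is no camera call.
- env.job_done(): hands the job in; it is judged then, once.
Trained networks look in the newest picture that a camera, given by its name, has taken for a name from the list of things; names that differ only in an ending like _2 or _b are one class to them, and where a whole thing is asked for, a point or a joint stands for the part that bears it (a point fixed in the world has none). Each returns a list of dicts, best first, with "p" (0 to 1); they miss things now and then, are a little off and sometimes report something else, mostly with a low value. They report only what shows in the picture. A call takes as long as a camera call.
- env.boxes_of(target, camera): "rect" ([left, top, right, bottom] in pixels, round what is visible of it).
- env.regions_of(target, camera): "mask" (384x512 bool, what is visible of it) and "rect" ([left, top, right, bottom] in pixels, round what is visible of it).
The state is a dict: "time": time; "qpos": joint angles; "joint_velocities": joint speeds; "tau": joint torques, N m; "tcp_pos": TCP position; "orientation": TCP orientation; "wrist_force": force on the tool from outside, world axes, zero at the start; "wrist_torque": the same for the moment, N m; "grip_width": finger opening in mm; "gripper_force": force on a finger pad.
Only numpy, scipy, OpenCV 4.12 (cv2) and the standard library are available. Lean on these libraries where they do the work, as an engineer would, in place of code of your own. Each camera call takes 0.05 s, during which the arm holds its last target. There are 200 camera calls.

TASK

The bench is being set up for a left-handed colleague: move the four screwdrivers from the pale rack to the empty dark rack in the reverse order, so that the leftmost driver on the pale rack ends up rightmost on the dark one, and so on, one to each place. Lay each flat along the middle of its pad as it lay before: blade between the two white posts, handle away from you, and no farther forward or back on the rack than it lay on the old one.

Things in the scene. Friction and masses are not known exactly. Their poses are not given: they have to be found in the camera images.
- red_driver: Screwdriver with a red handle, 189 mm long, 0.05 kg, lying flat. Origin: halfway along it, at the handle's underside; +y runs along it to the handle, z up. Handle from y = 5 to 94 mm, 26 mm wide and about as high (best gripped across at y = 42 mm); steel blade 6 mm thick to y = -94 mm, 4 to 14 mm above the underside.
- blue_driver: Screwdriver with a blue handle, 157 mm long, 0.05 kg, lying flat. Origin: halfway along it, at the handle's underside; +y runs along it to the handle, z up. Handle from y = -4 to 78 mm, 24 mm wide and about as high (best gripped across at y = 32 mm); steel blade 4 mm thick to y = -78 mm, 4 to 14 mm above the underside.
- yellow_driver: Screwdriver with an amber-yellow handle, 211 mm long, 0.05 kg, lying flat. Origin: halfway along it, at the handle's underside; +y runs along it to the handle, z up. Handle from y = 14 to 105 mm, 27 mm wide and about as high (best gripped across at y = 50 mm); steel blade 6 mm thick to y = -105 mm, 4 to 14 mm above the underside.
- black_driver: Screwdriver with a black, red-ended handle, 132 mm long, 0.05 kg, lying flat. Origin: halfway along it, at the handle's underside; +y runs along it to the handle, z up. Handle from y = -11 to 66 mm, 21 mm wide and about as high (best gripped across at y = 24 mm); steel blade 4 mm thick to y = -66 mm, 4 to 14 mm above the underside.
- red_insert: Fixed grey pad with two red posts on the full rack; the red driver starts on it. 140 x 46 x 5 mm; origin in its underside on the centre line (pad x = -55 to +85 mm), z up. Posts at x = -45 mm, 30 mm apart, 25 mm high, blade between them. The driver's origin lies on the pad over the pad's origin, within 5 mm, handle towards +x. It stays put and marks the driver's old place.
- blue_insert: Fixed grey pad with two blue posts on the full rack; the blue driver starts on it. 140 x 46 x 5 mm; origin in its underside on the centre line (pad x = -55 to +85 mm), z up. Posts at x = -45 mm, 30 mm apart, 25 mm high, blade between them. The driver's origin lies on the pad over the pad's origin, within 5 mm, handle towards +x. It stays put and marks the driver's old place.
- yellow_insert: Fixed grey pad with two yellow posts on the full rack; the yellow driver starts on it. 140 x 46 x 5 mm; origin in its underside on the centre line (pad x = -55 to +85 mm), z up. Posts at x = -45 mm, 30 mm apart, 25 mm high, blade between them. The driver's origin lies on the pad over the pad's origin, within 5 mm, handle towards +x. It stays put and marks the driver's old place.
- black_insert: Fixed grey pad with two black posts on the full rack; the black driver starts on it. 140 x 46 x 5 mm; origin in its underside on the centre line (pad x = -55 to +85 mm), z up. Posts at x = -45 mm, 30 mm apart, 25 mm high, blade between them. The driver's origin lies on the pad over the pad's origin, within 5 mm, handle towards +x. It stays put and marks the driver's old place.
- full_rack: Pale wooden rack holding the four screwdrivers at the start, on the left or right: board 160 x 256 x 10 mm, fixed; origin under the middle of its near edge (board x = 0 to 160 mm), x away from the robot (yaw up to 0.2), y left. Places side by side at y = 93, 31, -31, -93 mm, along x. On each is one insert, its origin at x = 65, z = 10 mm (pad top 15 mm).
- empty_rack: Dark wooden rack, empty, on the other side: board 160 x 256 x 10 mm, fixed; origin under the middle of its near edge (board x = 0 to 160 mm), x away from the robot (yaw up to 0.2), y left. Places side by side at y = 93, 31, -31, -93 mm, along x. Each has a pad (top at z = 15 mm) with two white posts 30 mm apart at x = 20 mm, tops at 35 mm. Drivers lie with origin at x = 65, handle to +x.

How it is judged (in metres and radians):
At the end, for the whole second after the job is handed in: Each driver rests in the dark-rack place that mirrors its old one (leftmost to rightmost, ...): origin within 13 mm of the place's line, 18 mm lengthwise, 7 to 23 mm above the rack's underside, within 0.2 rad of the rack's x, handle towards +x, at rest (((y of red_insert in the frame of full_rack between -0.113 and -0.073 m and y of red_driver in the frame of empty_rack between 0.08 and 0.106 m) or (y of red_insert in the frame of full_rack between -0.051 and -0.011 m and y of red_driver in the frame of empty_rack between 0.018 and 0.044 m) or (y of red_insert in the frame of full_rack between 0.011 and 0.051 m and y of red_driver in the frame of empty_rack between -0.044 and -0.018 m) or (y of red_insert in the frame of full_rack between 0.073 and 0.113 m and y of red_driver in the frame of empty_rack between -0.106 and -0.08 m)) and x of red_driver in the frame of empty_rack between 0.047 and 0.083 m and z of red_driver in the frame of empty_rack between 0.007 and 0.023 m and angle between the y axis of each of red_driver, blue_driver, yellow_driver, black_driver and the x axis of empty_rack, either way round below 0.2 rad and y of empty_rack in the frame of red_driver below 0 m and linear speed of each of red_driver, blue_driver, yellow_driver, black_driver below 0.02 m/s and ((y of blue_insert in the frame of full_rack between -0.113 and -0.073 m and y of blue_driver in the frame of empty_rack between 0.08 and 0.106 m) or (y of blue_insert in the frame of full_rack between -0.051 and -0.011 m and y of blue_driver in the frame of empty_rack between 0.018 and 0.044 m) or (y of blue_insert in the frame of full_rack between 0.011 and 0.051 m and y of blue_driver in the frame of empty_rack between -0.044 and -0.018 m) or (y of blue_insert in the frame of full_rack between 0.073 and 0.113 m and y of blue_driver in the frame of empty_rack between -0.106 and -0.08 m)) and x of blue_driver in the frame of empty_rack between 0.047 and 0.083 m and z of blue_driver in the frame of empty_rack between 0.007 and 0.023 m and y of empty_rack in the frame of blue_driver below 0 m and ((y of yellow_insert in the frame of full_rack between -0.113 and -0.073 m and y of yellow_driver in the frame of empty_rack between 0.08 and 0.106 m) or (y of yellow_insert in the frame of full_rack between -0.051 and -0.011 m and y of yellow_driver in the frame of empty_rack between 0.018 and 0.044 m) or (y of yellow_insert in the frame of full_rack between 0.011 and 0.051 m and y of yellow_driver in the frame of empty_rack between -0.044 and -0.018 m) or (y of yellow_insert in the frame of full_rack between 0.073 and 0.113 m and y of yellow_driver in the frame of empty_rack between -0.106 and -0.08 m)) and x of yellow_driver in the frame of empty_rack between 0.047 and 0.083 m and z of yellow_driver in the frame of empty_rack between 0.007 and 0.023 m and y of empty_rack in the frame of yellow_driver below 0 m and ((y of black_insert in the frame of full_rack between -0.113 and -0.073 m and y of black_driver in the frame of empty_rack between 0.08 and 0.106 m) or (y of black_insert in the frame of full_rack between -0.051 and -0.011 m and y of black_driver in the frame of empty_rack between 0.018 and 0.044 m) or (y of black_insert in the frame of full_rack between 0.011 and 0.051 m and y of black_driver in the frame of empty_rack between -0.044 and -0.018 m) or (y of black_insert in the frame of full_rack between 0.073 and 0.113 m and y of black_driver in the frame of empty_rack between -0.106 and -0.08 m)) and x of black_driver in the frame of empty_rack between 0.047 and 0.083 m and z of black_driver in the frame of empty_rack between 0.007 and 0.023 m and y of empty_rack in the frame of black_driver below 0 m); the robot touches nothing.
It also fails if it takes over 104 s, if anything falls off the work surface, if the arm or the gripper's body presses on something with over 40 N, if the wrist force passes 120 N, or if a joint passes its speed limit or range.

## Working session

There is one attempt and no reset: what is moved stays moved. The work goes in short steps, Python scripts to look and compute and a tool call to move; the robot and the scene stay as the last step left them, time stands still between calls to the robot, and variables do not carry over. Pictures are saved under pics/ and viewed, at most 14 in all, crops included, and the job is handed in when it is done.

Besides the shell and the picture viewer there is one more tool, called after "Emit:" by a JSON object that holds its "fn" and its "kwargs". send_rows: Moves the arm, as the interface text tells. Its arguments: {"type":"object","properties":{"steps":{"type":"array","items":{"type":"array","items":{"type":"number"}}},"squeeze":{"type":"number"}},"required":["steps"]}

```bash
mkdir -p pics; cat > h.py <<'E'
import numpy as np, cv2
from station import env
def cam(n):
    c=env.calibration(n); K=np.array([[c['fx'],0,c['cx']],[0,c['fy'],c['cy']],[0,0,1.]])
    R=cv2.Rodrigues(np.array(c['rvec'],float))[0]; return K,R,np.array(c['tvec'],float).ravel()
def ray(n,uv,z):
    K,R,t=cam(n); o=-R.T@t; d=R.T@np.linalg.inv(K)@np.array([uv[0],uv[1],1.])
    return o+d*(z-o[2])/d[2]
def proj(n,P):
    K,R,t=cam(n); q=(np.atleast_2d(P)@R.T+t)@K.T; return q[:,:2]/q[:,2:]
E
python3 - <<'E'
from h import *
for n in('top','side'):
    im=env.read_camera(n); cv2.imwrite(f'pics/{n}0.png',im)
    K,R,t=cam(n); print(n,K[0,0],-R.T@t,R[2])
    for k in ['full_rack','empty_rack']+[c+s for s in('_driver','_insert') for c in('red','blue','yellow','black')]:
        r=env.regions_of(k,n)
        for a in r[:2]:
            m=a['mask']; 
            if m.sum()<5: continue
            z=dict(k=10,r=15)['k' if 'rack' in k else 'r']
            ys,xs=np.nonzero(m); b=cv2.minAreaRect(np.c_[xs,ys].astype(np.float32))
            print(k,round(a['p'],2),a['rect'],m.sum(),[ray(n,p,z)[:2].round().tolist() for p in cv2.boxPoints(b)] if n=='top' else '')
s=env.sense();print(s['time'],s['tcp_pos'],s['orientation'])
E
```

```text
top 369.51320879262016 [326.81114729  -9.9778189  901.94682432] [ 0.11251938  0.02390457 -0.99336195]
full_rack 0.82 [118.1, 151.6, 228.8, 220.5] 1797 [[385.0, 311.0], [545.0, 305.0], [526.0, 46.0], [366.0, 56.0]]
full_rack 0.23 [150.4, 157.3, 174.1, 208.5] 693 [[391.0, 240.0], [533.0, 230.0], [528.0, 181.0], [386.0, 192.0]]
empty_rack 0.81 [281.6, 152.4, 390.2, 230.8] 6995 [[377.0, -72.0], [538.0, -98.0], [497.0, -355.0], [338.0, -324.0]]
red_driver 0.7 [207.2, 153.8, 218.0, 227.2] 442 [[351.0, 101.0], [530.0, 101.0], [529.0, 74.0], [351.0, 75.0]]
blue_driver 0.9 [158.6, 155.0, 169.5, 202.5] 337 [[525.0, 224.0], [525.0, 200.0], [414.0, 197.0], [414.0, 221.0]]
yellow_driver 0.89 [179.5, 147.8, 193.7, 233.2] 506 [[547.0, 168.0], [547.0, 141.0], [337.0, 137.0], [336.0, 163.0]]
yellow_driver 0.27 [156.0, 154.7, 167.5, 218.9] 344 [[527.0, 227.0], [527.0, 200.0], [375.0, 196.0], [375.0, 222.0]]
black_driver 0.6 [129.5, 162.0, 137.6, 191.7] 233 [[507.0, 291.0], [507.0, 271.0], [433.0, 268.0], [433.0, 288.0]]
red_insert 0.79 [200.1, 160.0, 228.3, 214.1] 661 [[383.0, 115.0], [521.0, 105.0], 
[... 716 characters left out ...]
2.3, 198.0, 271.8, 217.6] 372 
blue_driver 0.7 [175.9, 220.7, 210.9, 234.6] 316 
yellow_driver 0.84 [180.9, 207.9, 262.5, 226.0] 386 
yellow_driver 0.38 [170.9, 228.0, 235.3, 245.6] 406 
red_insert 0.6 [217.1, 207.1, 254.9, 222.2] 211 
blue_insert 0.64 [171.8, 227.7, 231.9, 242.4] 384 
yellow_insert 0.87 [193.9, 217.6, 250.7, 234.1] 367 
yellow_insert 0.62 [226.5, 159.8, 309.5, 197.7] 1801 
black_insert 0.88 [154.2, 238.3, 221.4, 259.6] 518 
black_insert 0.23 [149.8, 216.7, 264.5, 267.8] 1096 
1.1 [ 270.09759157 -672.81215304  404.66250991] [[ 9.28015992e-01  3.72540356e-01 -4.17596608e-05]
 [ 3.72540356e-01 -9.28015993e-01  9.34941012e-06]
 [-3.52706005e-05 -2.42335610e-05 -9.99999999e-01]]
```

View pics/top0.png

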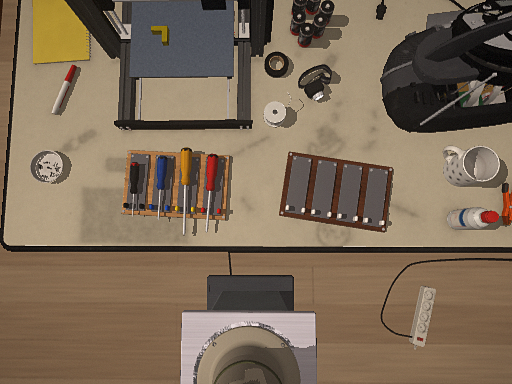

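View pics/side0.png

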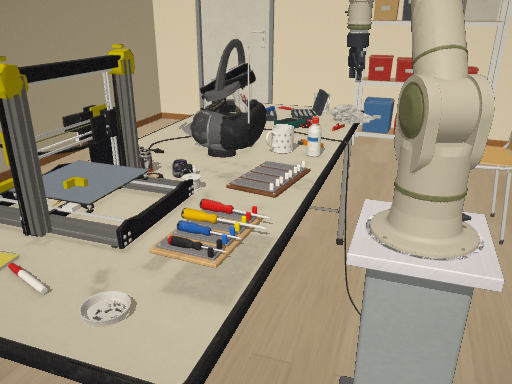

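Left to right the pale rack holds black, blue, yellow and red, with handles up at about row 160 and columns 134, 162, 186 and 211. The dark rack is empty, at columns 282–390. The target order there, left to right, is red, yellow, blue, black.

```bash
cat > m.py <<'E'
from h import *
from scipy.optimize import minimize
FULL=(375.7,185.3,-.072); EMP=(358.5,-199.7,-.157)
def w(r,x,y,z):
    c,s=np.cos(r[2]),np.sin(r[2]); return [r[0]+c*x-s*y,r[1]+s*x+c*y,z]
E
python3 - <<'E'
from m import *
im=env.read_camera('top')
# fit rack outlines: model silhouette vs network mask (IoU), in the top view
out={}
for k,r0 in(('full_rack',FULL),('empty_rack',EMP)):
    box=[w(r0,x,y,z) for x,y,z in((0,-128,10),(0,128,10),(160,128,10),(160,-128,10))]
    g=cv2.cvtColor(im,cv2.COLOR_BGR2HSV)
    m=np.zeros((384,512),np.uint8)
    e=env.regions_of(k,'top')
    m|=e[0]['mask'].astype(np.uint8)
    if k[0]=='f':
        for c in('red','blue','yellow','black'):
            m|=env.regions_of(c+'_insert','top')[0]['mask'].astype(np.uint8)
            # drivers inside the board
    m=cv2.morphologyEx(m,cv2.MORPH_CLOSE,np.ones((9,9)))
    M=cv2.resize(m*255,None,fx=4,fy=4,interpolation=cv2.INTER_LINEAR)>127
    def cost(p):
        r=(r0[0]+p[0],r0[1]+p[1],r0[2]+p[2]/100)
        P=np.array([w(r,x,y,z) for z in(0,10) for x,y in((0,-128),(0,128),(160,128),(160,-128))])
        q=((proj('top',P)+.5)*4*16).astype(np.int32)
        h=cv2.convexHull(q); a=np.zeros(M.shape,np.uint8); cv2.fillConvexPoly(a,h,1,shift=4)
        a=a>0; return -(a&M).sum()/(a|M).sum()
    b=minimize(cost,[0,0,0],method='Nelder-Mead',options=dict(initial_simplex=[[0,0,0],[5,0,0],[0,5,0],[0,0,4]]))
    r=(r0[0]+b.x[0],r0[1]+b.x[1],r0[2]+b.x[2]/100); out[k]=r; print(k,np.round(r,3),b.fun)
big=cv2.resize(im[140:240,110:400],None,fx=2.75,fy=2.75,interpolation=cv2.INTER_CUBIC)
def L(P,col):
    q=((proj('top',P)+.5-[110,140])*2.75).astype(int); cv2.polylines(big,[q],True,col,1)
for k,r in out.items():
    L([w(r,*p,10) for p in((0,-128),(0,128),(160,128),(160,-128))],(0,255,0))
    for y in(93,31,-31,-93): L([w(r,*p,15) for p in((10,y-23),(10,y+23),(150,y+23),(150,y-23))],(255,255,0))
for c,y in zip(('black','blue','yellow','red'),(93,31,-31,-93)):
    m=env.regions_of(c+'_driver','top')[0]['mask']; ys,xs=np.nonzero(m)
    rows=np.unique(ys); r=out['full_rack']
    wd=np.array([(ys==q).sum() for q in rows]); hd=rows[wd>=5]; bl=rows[wd<=4]
    P=np.array([ray('top',(xs[ys==q].mean(),q),26)[:2] for q in hd]); B=np.array([ray('top',(xs[ys==q].mean(),q),23)[:2] for q in bl])
    A=np.r_[P,B]; f=np.polyfit(A[:,0],A[:,1],1)
    f2=np.polyfit(P[:,0],P[:,1],1)
    print(c,'yaw',np.arctan(f[0]).round(3),'ends x',A[:,0].max().round(),A[:,0].min().round(),'handle y at470',np.polyval(f2,470).round(1),'line y at470',np.polyval(f,470).round(1),'insert origin',np.round(w(r,65,y,0),1),wd.tolist())
cv2.imwrite('pics/ov.png',big)
E
```

```text
full_rack [ 3.76216e+02  1.84221e+02 -6.10000e-02] -0.8532654792196777
empty_rack [ 3.60264e+02 -1.98674e+02 -1.60000e-01] -0.9795471211358194
black yaw -0.004 ends x 508.0 430.0 handle y at470 275.8 line y at470 275.9 insert origin [446.8 273.1   0. ] [4, 6, 8, 8, 9, 8, 8, 8, 9, 9, 9, 9, 9, 9, 9, 9, 9, 9, 8, 7, 7, 6, 6, 6, 6, 6, 6, 7, 8, 8, 6, 6, 3]
blue yaw -0.037 ends x 522.0 439.0 handle y at470 210.6 line y at470 210.7 insert origin [443.  211.2   0. ] [5, 7, 9, 9, 9, 9, 9, 9, 10, 10, 10, 10, 10, 10, 9, 9, 9, 8, 8, 7, 7, 7, 6, 6, 6, 6, 6, 6, 6, 6, 6, 6, 5, 3, 1]
yellow yaw -0.011 ends x 543.0 334.0 handle y at470 151.3 line y at470 151.6 insert origin [439.2 149.3   0. ] [2, 8, 9, 9, 10, 10, 10, 11, 11, 11, 11, 11, 11, 11, 11, 11, 11, 11, 11, 10, 10, 10, 10, 8, 8, 8, 7, 7, 7, 8, 8, 8, 9, 9, 8, 7, 5, 3, 3, 3, 3, 3, 3, 3, 3, 3, 3, 3, 3, 3, 3, 2, 2, 2, 2, 2, 2, 2, 2, 2, 2, 2, 3, 3, 3, 3, 3, 3, 3, 3, 3, 3, 3, 3, 3, 3, 3, 3, 3, 3, 3, 3, 3, 3, 3, 2, 2]
red yaw -0.076 ends x 528.0 341.0 handle y at470 88.8 line y at470 89.3 insert origin [435.4  87.4   0. ] [1, 7, 9, 10, 10, 10, 10, 9, 9, 9, 10, 10, 10, 11, 10, 10, 9, 9, 9, 9, 9, 9, 9, 8, 8, 7, 7, 7, 7, 8, 8, 8, 8, 9, 8, 7, 5, 3, 2, 2, 2, 2, 2, 2, 2, 3, 3, 3, 3, 2, 2, 2, 2, 2, 2, 2, 3, 3, 3, 3, 3, 3, 2, 2, 2, 2, 2, 3, 3, 3, 3, 3, 3, 2, 2, 2, 2, 2]
```

View pics/ov.png

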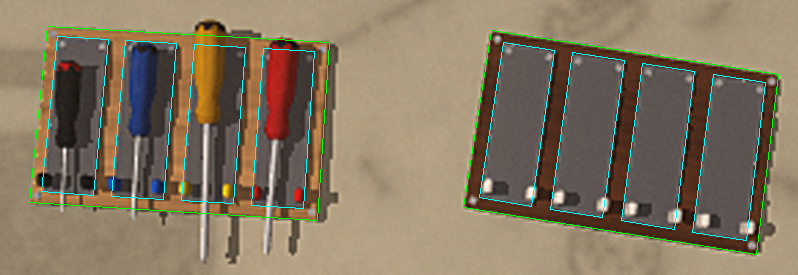

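The overlay fits both racks. Now I turn the tool, half close it and move over the red driver.

Emit:
{"fn": "send_rows", "kwargs": {"steps": [[0, 0, 0.09, 0, 0, 0, 0.6], [0, 0, 0.09, 0, 0, 0, 0.6], [0, 0, 0.09, 0, 0, 0, 0.6], [0, 0, 0.09, 0, 0, 0, 0.6], [0, 0, 0.09, 0, 0, 0, 0.6]], "squeeze": 30}}

```text
time: 2.15
tcp_pos: [270.2, -672.8, 404.7]
orientation: [[0.997, -0.072, 0.0], [-0.072, -0.997, -0.0], [0.0, 0.0, -1.0]]
wrist_force: [0.7, -0.6, -0.4]
grip_width: 51.1
gripper_force: 0.0
```

Emit:
{"fn": "send_rows", "kwargs": {"steps": [[0, 0, 0, 0.0077, -0.0387, 0, 0.6], [0, 0, 0, 0.0077, -0.0387, 0, 0.6], [0, 0, 0, 0.0077, -0.0387, 0, 0.6], [0, 0, 0, 0.0077, -0.0387, 0, 0.6], [0, 0, 0, 0.0077, -0.0387, 0, 0.6]]}}

```text
time: 2.65
tcp_pos: [321.9, -480.9, 404.8]
orientation: [[0.998, -0.068, 0.0], [-0.068, -0.998, -0.0], [0.0, 0.0, -1.0]]
wrist_force: [-0.4, -0.3, -0.1]
grip_width: 51.1
gripper_force: 0.0
```

Emit:
{"fn": "send_rows", "kwargs": {"steps": [[0, 0, 0, 0.0077, -0.0387, 0, 0.6], [0, 0, 0, 0.0077, -0.0387, 0, 0.6], [0, 0, 0, 0.0077, -0.0387, 0, 0.6], [0, 0, 0, 0.0077, -0.0387, 0, 0.6], [0, 0, 0, 0.0077, -0.0387, 0, 0.6]]}}

```text
time: 3.15
tcp_pos: [373.5, -290.4, 404.9]
orientation: [[0.998, -0.068, 0.001], [-0.068, -0.998, -0.0], [0.001, 0.0, -1.0]]
wrist_force: [0.8, 0.5, 0.7]
grip_width: 51.1
gripper_force: 0.0
```

Emit:
{"fn": "send_rows", "kwargs": {"steps": [[0, 0, 0, 0.0077, -0.0387, 0, 0.6], [0, 0, 0, 0.0077, -0.0387, 0, 0.6], [0, 0, 0, 0.0077, -0.0387, 0, 0.6], [0, 0, 0, 0.0077, -0.0387, 0, 0.6], [0, 0, 0, 0.0077, -0.0387, 0, 0.6]]}}

```text
time: 3.65
tcp_pos: [425.1, -100.0, 405.0]
orientation: [[0.998, -0.068, 0.001], [-0.068, -0.998, -0.0], [0.001, 0.0, -1.0]]
wrist_force: [0.4, -0.7, 0.0]
grip_width: 51.4
gripper_force: 0.0
```

Emit:
{"fn": "send_rows", "kwargs": {"steps": [[0, 0, 0, 0.0077, -0.0387, 0, 0.6], [0, 0, 0, 0.0077, -0.0387, 0, 0.6], [0, 0, 0, 0.0077, -0.0387, 0, 0.6], [0, 0, 0, 0.0077, -0.0387, 0, 0.6], [0, 0, 0, 0.0077, -0.0387, 0, 0.6]]}}

```text
time: 4.15
tcp_pos: [476.7, 90.6, 405.0]
orientation: [[0.998, -0.068, 0.001], [-0.068, -0.998, 0.0], [0.001, -0.0, -1.0]]
wrist_force: [0.7, 0.2, 0.1]
grip_width: 51.3
gripper_force: 0.0
```

Emit:
{"fn": "send_rows", "kwargs": {"steps": [[0, 0, 0, 0, 0, 0.03, 0.6], [0, 0, 0, 0, 0, 0.03, 0.6], [0, 0, 0, 0, 0, 0.03, 0.6], [0, 0, 0, 0, 0, 0.02, 0.6], [0, 0, 0, 0, 0, 0, 0.6]]}}

```text
time: 4.65
tcp_pos: [476.0, 88.9, 292.7]
orientation: [[0.998, -0.068, -0.004], [-0.068, -0.998, -0.001], [-0.004, 0.001, -1.0]]
wrist_force: [-0.6, 0.5, -0.2]
grip_width: 51.4
gripper_force: 0.0
```

Emit:
{"fn": "send_rows", "kwargs": {"steps": [[0, 0, 0, 0.0005, 0, 0.03, 0.6], [0, 0, 0, 0.0005, 0, 0.03, 0.6], [0, 0, 0, 0, 0, 0.02, 0.6], [0, 0, 0, 0, 0, 0.015, 0.6], [0, 0, 0, 0, 0, 0.005, 0.6]]}}

```text
time: 5.15
tcp_pos: [477.9, 88.9, 194.4]
orientation: [[0.998, -0.068, -0.0], [-0.068, -0.998, -0.0], [-0.0, 0.0, -1.0]]
wrist_force: [0.1, -0.4, -0.1]
grip_width: 51.3
gripper_force: 0.0
```

Emit:
{"fn": "send_rows", "kwargs": {"steps": [[0, 0, 0, 0, 0, 0, 0.2], [0, 0, 0, 0, 0, 0, 0.2], [0, 0, 0, 0, 0, 0, 0.2], [0, 0, 0, 0, 0, 0, 0.2], [0, 0, 0, 0, 0, 0, 0.2]]}}

```text
time: 5.65
tcp_pos: [477.8, 88.9, 195.7]
orientation: [[0.998, -0.068, 0.002], [-0.068, -0.998, 0.0], [0.002, -0.001, -1.0]]
wrist_force: [-1.0, -0.5, 9.6]
grip_width: 23.0
gripper_force: 30.2
```

Emit:
{"fn": "send_rows", "kwargs": {"steps": [[0, 0, 0, 0, 0, 0, 0.6], [0, 0, 0, 0, 0, 0, 0.6], [0, 0, 0, 0, 0, 0, 0.6], [0, 0, 0, 0, 0, 0.006, 0.6], [0, 0, 0, 0, 0, 0, 0.6]]}}

```text
time: 6.15
tcp_pos: [477.4, 88.9, 188.0]
orientation: [[0.998, -0.068, -0.001], [-0.068, -0.998, -0.0], [-0.001, 0.0, -1.0]]
wrist_force: [0.4, 0.1, 0.8]
grip_width: 51.3
gripper_force: 0.0
```

Emit:
{"fn": "send_rows", "kwargs": {"steps": [[0, 0, 0, 0, 0, 0, 0.2], [0, 0, 0, 0, 0, 0, 0.2], [0, 0, 0, 0, 0, 0, 0.2], [0, 0, 0, 0, 0, 0, 0.2], [0, 0, 0, 0, 0, 0, 0.2]]}}

```text
time: 6.65
tcp_pos: [477.5, 88.8, 188.7]
orientation: [[0.998, -0.068, -0.0], [-0.068, -0.998, -0.0], [-0.0, 0.0, -1.0]]
wrist_force: [-1.3, 0.1, 0.2]
grip_width: 23.1
gripper_force: 29.4
```

Emit:
{"fn": "send_rows", "kwargs": {"steps": [[0, 0, 0, 0, 0, -0.01, 0.2], [0, 0, 0, 0, 0, -0.02, 0.2], [0, 0, 0, 0, 0, -0.03, 0.2], [0, 0, 0, 0, 0, -0.03, 0.2], [0, 0, 0, 0, 0, -0.01, 0.2]]}}

```text
time: 7.15
tcp_pos: [477.7, 88.7, 291.7]
orientation: [[0.998, -0.068, 0.004], [-0.068, -0.998, 0.001], [0.003, -0.001, -1.0]]
wrist_force: [0.9, 0.3, 0.0]
grip_width: 22.7
gripper_force: 29.5
```

Emit:
{"fn": "send_rows", "kwargs": {"steps": [[0, 0, 0, 0.0018, 0.0212, 0, 0.2], [0, 0, 0, 0.0036, 0.0424, 0, 0.2], [0, 0, 0, 0.0036, 0.0424, 0, 0.2], [0, 0, 0, 0.0036, 0.0424, 0, 0.2], [0, 0, 0, 0.0036, 0.0424, 0, 0.2]]}}

```text
time: 7.65
tcp_pos: [480.3, -104.2, 288.7]
orientation: [[0.998, -0.068, -0.0], [-0.068, -0.998, -0.0], [-0.0, 0.0, -1.0]]
wrist_force: [0.8, 0.3, -0.9]
grip_width: 23.1
gripper_force: 29.5
```

Emit:
{"fn": "send_rows", "kwargs": {"steps": [[0, 0, 0, 0.0018, 0.0212, 0, 0.2], [0, 0, 0.03, 0, 0, 0, 0.2], [0, 0, 0.032, 0, 0, 0, 0.2], [0, 0, 0.03, 0, 0, 0, 0.2], [0, 0, 0, 0, 0, 0, 0.2]]}}

```text
time: 8.15
tcp_pos: [481.1, -122.5, 288.6]
orientation: [[0.987, -0.159, -0.0], [-0.159, -0.987, 0.0], [-0.0, -0.0, -1.0]]
wrist_force: [-0.1, 0.2, -0.7]
grip_width: 22.7
gripper_force: 29.6
```

```bash
python3 - <<'E'
from h import *
a=env.read_camera('top')[130:250,180:400]; b=env.read_camera('side')[110:290,130:400]
s=env.sense(); print(s['tcp_pos'],s['orientation'][:2],s['grip_width'])
a=cv2.resize(a,None,fx=2.5,fy=2.5,interpolation=3);b=cv2.resize(b,None,fx=550/270,fy=550/270,interpolation=3)[:300]
cv2.imwrite('pics/c1.png',np.vstack([a,b[:,:550]]))
E
```

```text
[ 481.14620618 -122.80606571  288.65473287] [[ 9.87551708e-01 -1.57294622e-01 -1.60162093e-04]
 [-1.57294605e-01 -9.87551717e-01  1.14194817e-04]] 22.939129839270425
```

View pics/c1.png

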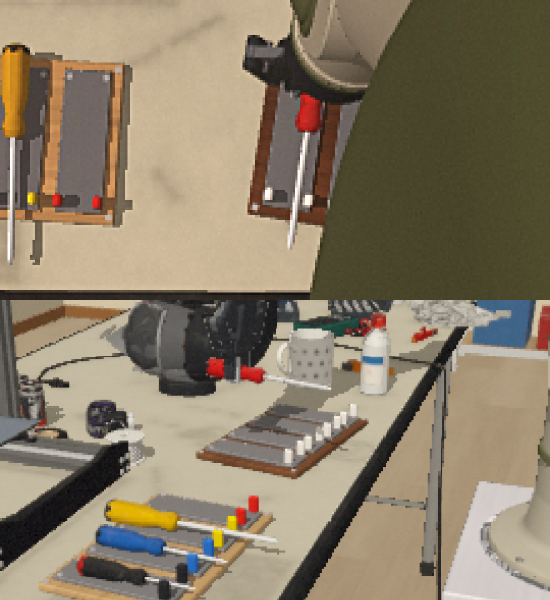

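The red driver hangs level in the gripper, and its blade lines up with the left place. Next I set it down, release it and move to the yellow.

Emit:
{"fn": "send_rows", "kwargs": {"steps": [[0, 0, 0, 0, 0.001, 0.03, 0.2], [0, 0, 0, 0, 0, 0.03, 0.2], [0, 0, 0, 0, 0, 0.02, 0.2], [0, 0, 0, 0, 0, 0.013, 0.2], [0, 0, 0, 0, 0, 0.006, 0.2]]}}

```text
time: 8.75
tcp_pos: [480.8, -124.2, 188.5]
orientation: [[0.987, -0.158, -0.002], [-0.158, -0.987, 0.0], [-0.002, -0.0, -1.0]]
wrist_force: [-3.8, 1.2, 47.2]
grip_width: 23.2
gripper_force: 45.2
```

Emit:
{"fn": "send_rows", "kwargs": {"steps": [[0, 0, 0, 0, 0, 0, 0.2], [0, 0, 0, 0, 0, 0, 0.6], [0, 0, 0, 0, 0, 0, 0.6], [0, 0, 0, 0, 0, 0, 0.6], [0, 0, 0, 0, 0, 0, 0.6]]}}

```text
time: 9.25
tcp_pos: [480.9, -124.9, 189.9]
orientation: [[0.987, -0.159, 0.001], [-0.159, -0.987, -0.0], [0.001, -0.0, -1.0]]
wrist_force: [-0.2, -0.8, -0.1]
grip_width: 51.4
gripper_force: 0.0
```

Emit:
{"fn": "send_rows", "kwargs": {"steps": [[0, 0, 0, 0, 0, -0.02, 0.6], [0, 0, 0, 0, 0, -0.03, 0.6], [0, 0, -0.048, 0, 0, -0.03, 0.6], [0, 0, -0.048, 0, 0, -0.02, 0.6], [0, 0, -0.047, 0, 0, 0, 0.6]]}}

```text
time: 9.75
tcp_pos: [481.3, -125.1, 292.4]
orientation: [[1.0, -0.016, 0.004], [-0.016, -1.0, -0.001], [0.004, 0.001, -1.0]]
wrist_force: [-0.4, 0.2, 0.1]
grip_width: 51.0
gripper_force: 0.0
```

Emit:
{"fn": "send_rows", "kwargs": {"steps": [[0, 0, 0, 0.0007, -0.045, 0, 0.6], [0, 0, 0, 0.0007, -0.046, 0, 0.6], [0, 0, 0, 0.0007, -0.046, 0, 0.6], [0, 0, 0, 0.0007, -0.046, 0, 0.6], [0, 0, 0, 0.0007, -0.046, 0, 0.6]]}}

```text
time: 10.25
tcp_pos: [488.1, 105.7, 289.8]
orientation: [[1.0, -0.018, 0.0], [-0.018, -1.0, 0.0], [0.0, -0.0, -1.0]]
wrist_force: [2.0, -0.4, -0.4]
grip_width: 51.4
gripper_force: 0.0
```

Emit:
{"fn": "send_rows", "kwargs": {"steps": [[0, 0, 0, 0.0007, -0.046, 0, 0.6], [0, 0, 0, 0, 0, 0, 0.6], [0, 0, 0, 0, 0, 0, 0.6], [0, 0, 0, 0, 0, 0, 0.6], [0, 0, 0, 0, 0, 0, 0.6]]}}

```text
time: 10.75
tcp_pos: [489.8, 148.4, 289.7]
orientation: [[1.0, -0.02, -0.0], [-0.02, -1.0, -0.001], [-0.0, 0.001, -1.0]]
wrist_force: [-0.6, -0.1, 0.0]
grip_width: 51.4
gripper_force: 0.0
```

```bash
python3 - <<'E'
from h import *
a=env.read_camera('top')[130:250,180:400]; b=env.read_camera('side')[110:290,130:400]
s=env.sense(); print(s['tcp_pos'],s['orientation'][:2],s['grip_width'])
a=cv2.resize(a,None,fx=2.5,fy=2.5,interpolation=3);b=cv2.resize(b,None,fx=550/270,fy=550/270,interpolation=3)[:300]
cv2.imwrite('pics/c2.png',np.vstack([a,b[:,:550]]))
E
```

```text
[489.90566708 148.58987228 289.71809171] [[ 9.99807180e-01 -1.96363045e-02 -1.36040712e-04]
 [-1.96363562e-02 -9.99807112e-01 -3.89750455e-04]] 51.130842839573276
```

View pics/c2.png

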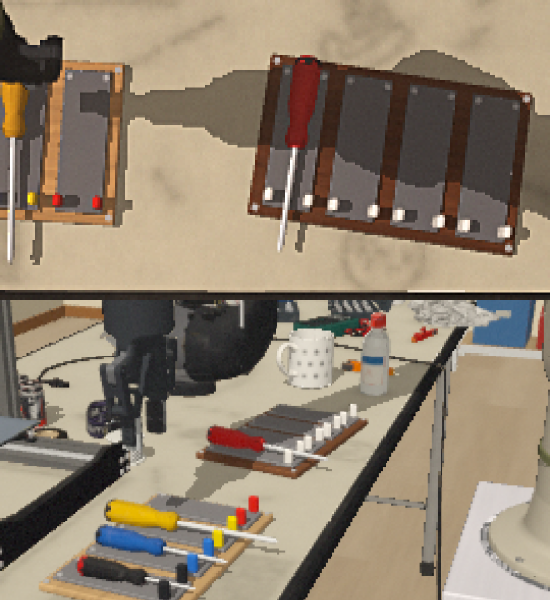

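The red driver lies centred between the posts of the left place. Next is the yellow.

Emit:
{"fn": "send_rows", "kwargs": {"steps": [[0, 0, 0, 0, -0.0025, 0.03, 0.6], [0, 0, 0, 0, 0, 0.03, 0.6], [0, 0, 0, 0, 0, 0.02, 0.6], [0, 0, 0, 0, 0, 0.015, 0.6], [0, 0, 0, 0, 0, 0.006, 0.6]]}}

```text
time: 11.35
tcp_pos: [489.7, 151.6, 187.3]
orientation: [[1.0, -0.019, -0.002], [-0.019, -1.0, -0.001], [-0.002, 0.001, -1.0]]
wrist_force: [-0.6, 0.8, 0.6]
grip_width: 51.3
gripper_force: 0.0
```

Emit:
{"fn": "send_rows", "kwargs": {"steps": [[0, 0, 0, 0, 0, 0, 0.6], [0, 0, 0, 0, 0, 0, 0.2], [0, 0, 0, 0, 0, 0, 0.2], [0, 0, 0, 0, 0, 0, 0.2], [0, 0, 0, 0, 0, 0, 0.2]]}}

```text
time: 11.85
tcp_pos: [490.0, 152.4, 189.6]
orientation: [[1.0, -0.017, 0.001], [-0.017, -1.0, 0.0], [0.001, -0.0, -1.0]]
wrist_force: [-0.8, -1.7, 7.4]
grip_width: 23.9
gripper_force: 29.6
```

Emit:
{"fn": "send_rows", "kwargs": {"steps": [[0, 0, 0, 0, 0, 0, 0.2], [0, 0, 0, 0, 0, -0.02, 0.2], [0, 0, 0, 0, 0, -0.03, 0.2], [0, 0, 0, 0, 0, -0.03, 0.2], [0, 0, 0, 0, 0, -0.02, 0.2]]}}

```text
time: 12.35
tcp_pos: [489.8, 152.5, 290.8]
orientation: [[1.0, -0.017, 0.002], [-0.017, -1.0, 0.001], [0.002, -0.001, -1.0]]
wrist_force: [-0.3, 0.8, -0.9]
grip_width: 23.8
gripper_force: 29.8
```

Emit:
{"fn": "send_rows", "kwargs": {"steps": [[0, 0, 0, -0.0006, 0.022, 0, 0.2], [0, 0, 0, -0.0006, 0.0424, 0, 0.2], [0, 0, 0, -0.0006, 0.0424, 0, 0.2], [0, 0, 0, -0.0006, 0.0424, 0, 0.2], [0, 0, 0, -0.0006, 0.0424, 0, 0.2]]}}

```text
time: 12.85
tcp_pos: [483.2, -40.4, 289.1]
orientation: [[1.0, -0.017, 0.001], [-0.017, -1.0, -0.0], [0.001, 0.0, -1.0]]
wrist_force: [1.4, -0.1, -0.3]
grip_width: 24.0
gripper_force: 29.8
```

Emit:
{"fn": "send_rows", "kwargs": {"steps": [[0, 0, 0, -0.0006, 0.0424, 0, 0.2], [0, 0, 0, -0.0006, 0.0424, 0, 0.2], [0, 0, 0, -0.0006, 0.0424, 0, 0.2], [0, 0, 0, -0.0005, 0.02, 0, 0.2], [0, 0, 0.035, 0, 0, 0, 0.2]]}}

```text
time: 13.35
tcp_pos: [477.9, -189.6, 289.0]
orientation: [[0.998, -0.059, 0.001], [-0.059, -0.998, -0.001], [0.001, 0.001, -1.0]]
wrist_force: [0.1, 0.2, -0.3]
grip_width: 23.8
gripper_force: 29.8
```

Emit:
{"fn": "send_rows", "kwargs": {"steps": [[0, 0, 0.036, 0, 0, 0, 0.2], [0, 0, 0.036, 0, 0, 0, 0.2], [0, 0, 0.036, 0, 0, 0, 0.2], [0, 0, 0, 0, 0, 0, 0.2], [0, 0, 0, 0, 0, 0, 0.2]]}}

```text
time: 13.85
tcp_pos: [478.9, -185.3, 288.7]
orientation: [[0.987, -0.158, -0.0], [-0.158, -0.987, 0.0], [-0.0, -0.0, -1.0]]
wrist_force: [-0.2, 0.1, -0.1]
grip_width: 23.9
gripper_force: 29.8
```

Emit:
{"fn": "send_rows", "kwargs": {"steps": [[0, 0, 0, 0, 0.001, 0.03, 0.2], [0, 0, 0, 0, 0, 0.03, 0.2], [0, 0, 0, 0, 0, 0.02, 0.2], [0, 0, 0, 0, 0, 0.012, 0.2], [0, 0, 0, 0, 0, 0.006, 0.2]]}}

```text
time: 14.35
tcp_pos: [478.5, -186.9, 189.7]
orientation: [[0.987, -0.159, -0.001], [-0.159, -0.987, 0.0], [-0.001, -0.0, -1.0]]
wrist_force: [0.0, 0.2, -1.4]
grip_width: 24.2
gripper_force: 29.8
```

Emit:
{"fn": "send_rows", "kwargs": {"steps": [[0, 0, 0, 0, 0, 0, 0.2], [0, 0, 0, 0, 0, 0, 0.6], [0, 0, 0, 0, 0, 0, 0.6], [0, 0, 0, 0, 0, 0, 0.6], [0, 0, 0, 0, 0, 0, 0.6]]}}

```text
time: 14.85
tcp_pos: [478.6, -187.2, 191.1]
orientation: [[0.987, -0.16, 0.001], [-0.16, -0.987, -0.0], [0.001, 0.0, -1.0]]
wrist_force: [-0.7, -0.1, -0.6]
grip_width: 51.3
gripper_force: 0.0
```

Emit:
{"fn": "send_rows", "kwargs": {"steps": [[0, 0, 0, 0, 0, -0.02, 0.6], [0, 0, 0, 0, 0, -0.03, 0.6], [0, 0, -0.04, 0, 0, -0.03, 0.6], [0, 0, -0.04, 0, 0, -0.02, 0.6], [0, 0, -0.04, 0, 0, 0, 0.6]]}}

```text
time: 15.35
tcp_pos: [479.0, -187.4, 293.3]
orientation: [[0.999, -0.039, 0.004], [-0.039, -0.999, -0.002], [0.004, 0.001, -1.0]]
wrist_force: [-0.9, -0.4, -0.5]
grip_width: 51.0
gripper_force: 0.0
```

Emit:
{"fn": "send_rows", "kwargs": {"steps": [[0, 0, 0, -0.002, -0.044, 0, 0.6], [0, 0, 0, -0.002, -0.044, 0, 0.6], [0, 0, 0, -0.002, -0.044, 0, 0.6], [0, 0, 0, -0.002, -0.044, 0, 0.6], [0, 0, 0, -0.002, -0.044, 0, 0.6]]}}

```text
time: 15.85
tcp_pos: [477.0, 34.7, 290.1]
orientation: [[0.999, -0.04, -0.001], [-0.04, -0.999, -0.0], [-0.001, 0.0, -1.0]]
wrist_force: [0.0, 0.2, -0.4]
grip_width: 51.5
gripper_force: 0.0
```

Emit:
{"fn": "send_rows", "kwargs": {"steps": [[0, 0, 0, -0.002, -0.044, 0, 0.6], [0, 0, 0, -0.002, -0.044, 0, 0.6], [0, 0, 0, -0.002, -0.044, 0, 0.6], [0, 0, 0, -0.002, -0.044, 0, 0.6], [0, 0, 0, 0, 0, 0, 0.6]]}}

```text
time: 16.35
tcp_pos: [475.8, 215.9, 290.0]
orientation: [[1.0, -0.031, 0.001], [-0.031, -1.0, 0.003], [0.001, -0.003, -1.0]]
wrist_force: [-0.4, -0.3, -0.1]
grip_width: 51.3
gripper_force: 0.0
```

Emit:
{"fn": "send_rows", "kwargs": {"steps": [[0, 0, 0, 0, 0, 0, 0.6], [0, 0, 0, 0, 0, 0, 0.6], [0, 0, 0, 0, 0, 0, 0.6], [0, 0, 0, 0, 0, 0, 0.6], [0, 0, 0, 0, 0, 0, 0.6]]}}

```text
time: 16.85
tcp_pos: [476.7, 208.4, 290.7]
orientation: [[0.999, -0.042, -0.0], [-0.042, -0.999, -0.0], [-0.0, 0.0, -1.0]]
wrist_force: [1.1, -0.4, -0.1]
grip_width: 51.0
gripper_force: 0.0
```

Emit:
{"fn": "send_rows", "kwargs": {"steps": [[0, 0, 0, 0, -0.002, 0.03, 0.6], [0, 0, 0, 0, 0, 0.03, 0.6], [0, 0, 0, 0, 0, 0.02, 0.6], [0, 0, 0, 0, 0, 0.016, 0.6], [0, 0, 0, 0, 0, 0.006, 0.6]]}}

```text
time: 17.35
tcp_pos: [476.4, 210.8, 187.3]
orientation: [[0.999, -0.041, -0.002], [-0.041, -0.999, -0.001], [-0.002, 0.001, -1.0]]
wrist_force: [-0.2, -0.4, 0.1]
grip_width: 51.3
gripper_force: 0.0
```

Emit:
{"fn": "send_rows", "kwargs": {"steps": [[0, 0, 0, 0, 0, 0, 0.6], [0, 0, 0, 0, 0, 0, 0.2], [0, 0, 0, 0, 0, 0, 0.2], [0, 0, 0, 0, 0, 0, 0.2], [0, 0, 0, 0, 0, 0, 0.2]]}}

```text
time: 17.85
tcp_pos: [476.8, 211.3, 189.6]
orientation: [[0.999, -0.04, 0.001], [-0.04, -0.999, 0.001], [0.001, -0.001, -1.0]]
wrist_force: [-0.1, -0.2, 8.7]
grip_width: 20.8
gripper_force: 29.5
```

Emit:
{"fn": "send_rows", "kwargs": {"steps": [[0, 0, 0, 0, 0, 0, 0.2], [0, 0, 0, 0, 0, -0.02, 0.2], [0, 0, 0, 0, 0, -0.03, 0.2], [0, 0, 0, 0, 0, -0.03, 0.2], [0, 0, 0, 0, 0, -0.02, 0.2]]}}

```text
time: 18.35
tcp_pos: [476.6, 211.2, 290.8]
orientation: [[0.999, -0.04, 0.002], [-0.04, -0.999, 0.001], [0.002, -0.001, -1.0]]
wrist_force: [0.1, 0.2, -0.9]
grip_width: 20.7
gripper_force: 29.8
```

Emit:
{"fn": "send_rows", "kwargs": {"steps": [[0, 0, 0, 0, 0, 0, 0.2], [0, 0, 0, 0, 0.02, 0, 0.2], [0, 0, 0, 0, 0.04, 0, 0.2], [0, 0, 0, 0, 0.04, 0, 0.2], [0, 0, 0, 0, 0.04, 0, 0.2]]}}

```text
time: 18.85
tcp_pos: [470.4, 70.2, 288.1]
orientation: [[0.999, -0.039, -0.001], [-0.039, -0.999, -0.0], [-0.001, 0.0, -1.0]]
wrist_force: [0.3, -0.6, -1.6]
grip_width: 20.6
gripper_force: 29.8
```

Emit:
{"fn": "send_rows", "kwargs": {"steps": [[0, 0, 0, -0.0009, 0.0396, 0, 0.2], [0, 0, 0, -0.0009, 0.0396, 0, 0.2], [0, 0, 0, -0.0009, 0.0396, 0, 0.2], [0, 0, 0, -0.0009, 0.0396, 0, 0.2], [0, 0, 0, -0.0009, 0.0396, 0, 0.2]]}}

```text
time: 19.35
tcp_pos: [458.0, -127.8, 288.1]
orientation: [[0.999, -0.04, -0.001], [-0.04, -0.999, 0.0], [-0.001, -0.0, -1.0]]
wrist_force: [0.8, -1.2, -0.5]
grip_width: 20.5
gripper_force: 29.8
```

Emit:
{"fn": "send_rows", "kwargs": {"steps": [[0, 0, 0, -0.0009, 0.0396, 0, 0.2], [0, 0, 0, -0.0009, 0.0396, 0, 0.2], [0, 0, 0, -0.0009, 0.0396, 0, 0.2], [0, 0, 0.03, 0, 0, 0, 0.2], [0, 0, 0.03, 0, 0, 0, 0.2]]}}

```text
time: 19.85
tcp_pos: [450.4, -245.7, 288.0]
orientation: [[0.995, -0.105, -0.001], [-0.105, -0.995, 0.001], [-0.001, -0.0, -1.0]]
wrist_force: [0.6, 1.6, 0.3]
grip_width: 21.0
gripper_force: 29.8
```

Emit:
{"fn": "send_rows", "kwargs": {"steps": [[0, 0, 0.03, 0, 0, 0, 0.2], [0, 0, 0.03, 0, 0, 0, 0.2], [0, 0, 0, 0, 0, 0, 0.2], [0, 0, 0, 0, 0, 0, 0.2], [0, 0, 0, 0, 0, 0, 0.2]]}}

```text
time: 20.35
tcp_pos: [451.2, -244.4, 288.7]
orientation: [[0.987, -0.158, 0.0], [-0.158, -0.987, -0.0], [0.0, 0.0, -1.0]]
wrist_force: [-0.4, -0.1, -0.4]
grip_width: 20.6
gripper_force: 29.8
```

Emit:
{"fn": "send_rows", "kwargs": {"steps": [[0, 0, 0, 0, 0, 0.03, 0.2], [0, 0, 0, 0, 0, 0.03, 0.2], [0, 0, 0, 0, 0, 0.02, 0.2], [0, 0, 0, 0, 0, 0.012, 0.2], [0, 0, 0, 0, 0, 0.006, 0.2]]}}

```text
time: 20.85
tcp_pos: [451.0, -244.7, 189.8]
orientation: [[0.987, -0.159, -0.001], [-0.159, -0.987, 0.0], [-0.001, -0.0, -1.0]]
wrist_force: [1.1, -0.1, -0.2]
grip_width: 20.2
gripper_force: 29.8
```

Emit:
{"fn": "send_rows", "kwargs": {"steps": [[0, 0, 0, 0, 0, 0, 0.2], [0, 0, 0, 0, 0, 0, 0.6], [0, 0, 0, 0, 0, 0, 0.6], [0, 0, 0, 0, 0, 0, 0.6], [0, 0, 0, 0, 0, 0, 0.6]]}}

```text
time: 21.35
tcp_pos: [451.1, -245.0, 191.1]
orientation: [[0.987, -0.16, 0.001], [-0.16, -0.987, -0.0], [0.001, 0.0, -1.0]]
wrist_force: [-0.0, 0.0, -0.1]
grip_width: 51.3
gripper_force: 0.0
```

Emit:
{"fn": "send_rows", "kwargs": {"steps": [[0, 0, 0, 0, 0, -0.02, 0.6], [0, 0, 0, 0, 0, -0.03, 0.6], [0, 0, -0.047, 0, 0, -0.03, 0.6], [0, 0, -0.047, 0, 0, -0.02, 0.6], [0, 0, -0.046, 0, 0, 0, 0.6]]}}

```text
time: 21.85
tcp_pos: [451.4, -245.2, 293.5]
orientation: [[1.0, -0.019, 0.004], [-0.019, -1.0, -0.002], [0.004, 0.002, -1.0]]
wrist_force: [0.6, 0.2, -0.2]
grip_width: 51.4
gripper_force: 0.0
```

Emit:
{"fn": "send_rows", "kwargs": {"steps": [[0, 0, 0, 0.0006, -0.0434, 0, 0.6], [0, 0, 0, 0.0006, -0.0434, 0, 0.6], [0, 0, 0, 0.0006, -0.0434, 0, 0.6], [0, 0, 0, 0.0006, -0.0434, 0, 0.6], [0, 0, 0, 0.0006, -0.0434, 0, 0.6]]}}

```text
time: 22.35
tcp_pos: [458.2, -26.4, 290.9]
orientation: [[1.0, -0.021, 0.001], [-0.021, -1.0, 0.0], [0.001, -0.0, -1.0]]
wrist_force: [1.5, 0.5, 0.8]
grip_width: 51.3
gripper_force: 0.0
```

Emit:
{"fn": "send_rows", "kwargs": {"steps": [[0, 0, 0, 0.0006, -0.0434, 0, 0.6], [0, 0, 0, 0.0006, -0.0434, 0, 0.6], [0, 0, 0, 0.0006, -0.0434, 0, 0.6], [0, 0, 0, 0.0006, -0.0434, 0, 0.6], [0, 0, 0, 0.0006, -0.0434, 0, 0.6]]}}

```text
time: 22.85
tcp_pos: [465.5, 190.7, 290.9]
orientation: [[1.0, -0.02, 0.0], [-0.02, -1.0, 0.0], [0.0, -0.0, -1.0]]
wrist_force: [0.6, -0.4, -0.7]
grip_width: 51.3
gripper_force: 0.0
```

Emit:
{"fn": "send_rows", "kwargs": {"steps": [[0, 0, 0, 0.0006, -0.0434, 0, 0.6], [0, 0, 0, 0.0006, -0.0434, 0, 0.6], [0, 0, 0, 0, 0, 0, 0.6], [0, 0, 0, 0, 0, 0, 0.6], [0, 0, 0, 0, 0, 0, 0.6]]}}

```text
time: 23.35
tcp_pos: [468.6, 274.5, 290.6]
orientation: [[1.0, -0.021, -0.0], [-0.021, -1.0, -0.001], [-0.0, 0.001, -1.0]]
wrist_force: [-0.2, -1.2, -0.2]
grip_width: 51.2
gripper_force: 0.0
```

```bash
python3 - <<'E'
from h import *
a=env.read_camera('top')[130:250,100:400]; b=env.read_camera('side')[110:290,130:400]
s=env.sense(); print(s['tcp_pos'],s['orientation'][:2],s['grip_width'])
a=cv2.resize(a,None,fx=2.5,fy=2.5,interpolation=3);b=cv2.resize(b,None,fx=2,fy=2,interpolation=3)[:300]
b=np.hstack([b,np.zeros((len(b),750-b.shape[1],3),np.uint8)])
cv2.imwrite('pics/c3.png',np.vstack([a,b]))
E
```

```text
[468.86326647 274.15981915 290.74201765] [[ 9.99753120e-01 -2.22180369e-02 -2.41300580e-04]
 [-2.22182070e-02 -9.99752881e-01 -7.26678186e-04]] 51.26704802904331
```

View pics/c3.png

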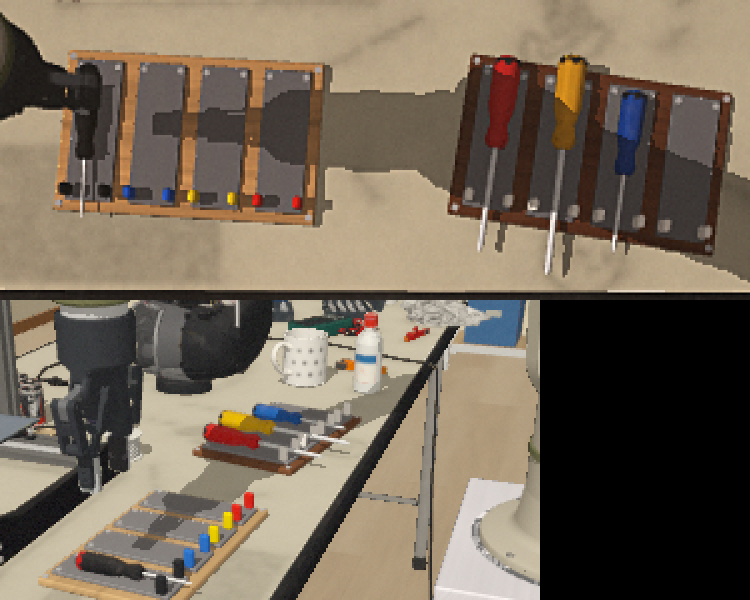

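Red, yellow and blue lie in their places. Next is the black.

Emit:
{"fn": "send_rows", "kwargs": {"steps": [[0, 0, 0, 0, -0.0015, 0.03, 0.6], [0, 0, 0, 0, 0, 0.03, 0.6], [0, 0, 0, 0, 0, 0.02, 0.6], [0, 0, 0, 0, 0, 0.016, 0.6], [0, 0, 0, 0, 0, 0.005, 0.6]]}}

```text
time: 23.95
tcp_pos: [468.7, 275.8, 188.3]
orientation: [[1.0, -0.022, -0.002], [-0.022, -1.0, -0.002], [-0.002, 0.002, -1.0]]
wrist_force: [0.3, 0.3, -0.5]
grip_width: 51.3
gripper_force: 0.0
```

Emit:
{"fn": "send_rows", "kwargs": {"steps": [[0, 0, 0, 0, 0, 0, 0.6], [0, 0, 0, 0, 0, 0, 0.15], [0, 0, 0, 0, 0, 0, 0.15], [0, 0, 0, 0, 0, 0, 0.15], [0, 0, 0, 0, 0, 0, 0.15]]}}

```text
time: 24.45
tcp_pos: [469.0, 277.1, 190.6]
orientation: [[1.0, -0.02, 0.001], [-0.02, -1.0, 0.001], [0.001, -0.001, -1.0]]
wrist_force: [0.5, -1.4, 7.2]
grip_width: 18.5
gripper_force: 29.4
```

Emit:
{"fn": "send_rows", "kwargs": {"steps": [[0, 0, 0, 0, 0, 0, 0.15], [0, 0, 0, 0, 0, -0.02, 0.15], [0, 0, 0, 0, 0, -0.03, 0.15], [0, 0, 0, 0, 0, -0.03, 0.15], [0, 0, 0, 0, 0, -0.02, 0.15]]}}

```text
time: 24.95
tcp_pos: [468.8, 277.2, 291.8]
orientation: [[1.0, -0.02, 0.002], [-0.02, -1.0, 0.001], [0.002, -0.001, -1.0]]
wrist_force: [-0.2, -0.3, -0.9]
grip_width: 18.2
gripper_force: 29.8
```

Emit:
{"fn": "send_rows", "kwargs": {"steps": [[0, 0, 0, 0, 0, 0, 0.15], [0, 0, 0, 0, 0.02, 0, 0.15], [0, 0, 0, 0, 0.04, 0, 0.15], [0, 0, 0, 0, 0.04, 0, 0.15], [0, 0, 0, 0, 0.04, 0, 0.15]]}}

```text
time: 25.45
tcp_pos: [465.4, 136.0, 289.0]
orientation: [[1.0, -0.019, -0.001], [-0.019, -1.0, -0.0], [-0.001, 0.0, -1.0]]
wrist_force: [0.9, -0.2, -0.8]
grip_width: 18.3
gripper_force: 29.8
```

Emit:
{"fn": "send_rows", "kwargs": {"steps": [[0, 0, 0, -0.0022, 0.0402, 0, 0.15], [0, 0, 0, -0.0022, 0.0402, 0, 0.15], [0, 0, 0, -0.0022, 0.0402, 0, 0.15], [0, 0, 0, -0.0022, 0.0402, 0, 0.15], [0, 0, 0, -0.0022, 0.0402, 0, 0.15]]}}

```text
time: 25.95
tcp_pos: [450.4, -65.0, 289.1]
orientation: [[1.0, -0.02, -0.001], [-0.02, -1.0, 0.0], [-0.001, -0.0, -1.0]]
wrist_force: [1.3, 0.1, -0.7]
grip_width: 18.6
gripper_force: 29.8
```

Emit:
{"fn": "send_rows", "kwargs": {"steps": [[0, 0, 0, -0.0022, 0.0402, 0, 0.15], [0, 0, 0, -0.0022, 0.0402, 0, 0.15], [0, 0, 0, -0.0022, 0.0402, 0, 0.15], [0, 0, 0, -0.0022, 0.0402, 0, 0.15], [0, 0, 0, -0.0022, 0.0402, 0, 0.15]]}}

```text
time: 26.45
tcp_pos: [435.2, -265.8, 289.0]
orientation: [[1.0, -0.02, -0.001], [-0.02, -1.0, 0.001], [-0.001, -0.001, -1.0]]
wrist_force: [0.6, -0.0, 0.1]
grip_width: 18.1
gripper_force: 29.8
```

Emit:
{"fn": "send_rows", "kwargs": {"steps": [[0, 0, 0, -0.0022, 0.0402, 0, 0.15], [0, 0, 0.047, 0, 0, 0, 0.15], [0, 0, 0.047, 0, 0, 0, 0.15], [0, 0, 0.046, 0, 0, 0, 0.15], [0, 0, 0, 0, 0, 0, 0.15]]}}

```text
time: 26.95
tcp_pos: [432.6, -304.3, 289.0]
orientation: [[0.987, -0.16, -0.001], [-0.16, -0.987, 0.001], [-0.001, -0.0, -1.0]]
wrist_force: [0.2, -0.1, -1.1]
grip_width: 18.2
gripper_force: 29.8
```

Emit:
{"fn": "send_rows", "kwargs": {"steps": [[0, 0, 0, 0, 0, 0, 0.15], [0, 0, 0, 0, 0, 0, 0.15], [0, 0, 0, 0, 0, 0, 0.15], [0, 0, 0, 0, 0, 0, 0.15], [0, 0, 0, 0, 0, 0, 0.15]]}}

```text
time: 27.45
tcp_pos: [432.8, -304.4, 289.7]
orientation: [[0.987, -0.159, 0.0], [-0.159, -0.987, -0.0], [0.0, 0.0, -1.0]]
wrist_force: [0.0, -0.1, -0.7]
grip_width: 18.6
gripper_force: 29.8
```

Emit:
{"fn": "send_rows", "kwargs": {"steps": [[0, 0, 0, 0, 0, 0.03, 0.15], [0, 0, 0, 0, 0, 0.03, 0.15], [0, 0, 0, 0, 0, 0.02, 0.15], [0, 0, 0, 0, 0, 0.012, 0.15], [0, 0, 0, 0, 0, 0.006, 0.15]]}}

```text
time: 27.95
tcp_pos: [432.8, -304.3, 190.8]
orientation: [[0.987, -0.159, -0.001], [-0.159, -0.987, 0.001], [-0.001, -0.0, -1.0]]
wrist_force: [0.8, -0.6, -1.1]
grip_width: 18.3
gripper_force: 29.8
```

Emit:
{"fn": "send_rows", "kwargs": {"steps": [[0, 0, 0, 0, 0, 0, 0.15], [0, 0, 0, 0, 0, 0, 0.6], [0, 0, 0, 0, 0, 0, 0.6], [0, 0, 0, 0, 0, 0, 0.6], [0, 0, 0, 0, 0, 0, 0.6]]}}

```text
time: 28.45
tcp_pos: [432.8, -304.5, 192.1]
orientation: [[0.987, -0.16, 0.001], [-0.16, -0.987, -0.0], [0.001, 0.0, -1.0]]
wrist_force: [0.0, 0.8, -0.8]
grip_width: 51.1
gripper_force: 0.0
```

Emit:
{"fn": "send_rows", "kwargs": {"steps": [[0, 0, 0, 0, 0, -0.02, 0.6], [0, 0, 0, 0, 0, -0.03, 0.6], [0, 0, 0, 0, 0, -0.03, 0.6], [0, 0, 0, 0, 0, -0.03, 0.6], [0, 0, 0, 0, 0, -0.02, 0.6]]}}

```text
time: 28.95
tcp_pos: [432.8, -304.5, 323.9]
orientation: [[0.987, -0.16, 0.002], [-0.16, -0.987, -0.001], [0.002, 0.001, -1.0]]
wrist_force: [0.0, -0.9, -0.8]
grip_width: 51.3
gripper_force: 0.0
```

Emit:
{"fn": "send_rows", "kwargs": {"steps": [[0, 0, 0, 0.002, -0.045, 0, 0.6], [0, 0, 0, 0.002, -0.045, 0, 0.6], [0, 0, 0, 0.002, -0.045, 0, 0.6], [0, 0, 0, 0.002, -0.045, 0, 0.6], [0, 0, 0, 0.002, -0.045, 0, 0.6]]}}

```text
time: 29.45
tcp_pos: [478.6, -82.2, 322.0]
orientation: [[0.987, -0.16, 0.001], [-0.16, -0.987, -0.0], [0.001, -0.0, -1.0]]
wrist_force: [0.8, 0.3, 0.3]
grip_width: 51.2
gripper_force: 0.0
```

Emit:
{"fn": "send_rows", "kwargs": {"steps": [[0, 0, 0, 0.002, -0.045, 0, 0.6], [0, 0, 0, 0.002, -0.045, 0, 0.6], [0, 0, 0, 0.002, -0.045, 0, 0.6], [0, 0, 0, 0.002, -0.045, 0, 0.6], [0, 0, 0, 0, 0, 0, 0.6]]}}

```text
time: 29.95
tcp_pos: [515.9, 99.3, 321.9]
orientation: [[0.989, -0.151, 0.002], [-0.151, -0.989, 0.004], [0.002, -0.004, -1.0]]
wrist_force: [0.0, -0.2, 0.2]
grip_width: 51.3
gripper_force: 0.0
```

```bash
python3 - <<'E'
from h import *
a=env.read_camera('top')[130:250,100:400]; b=env.read_camera('side')[110:290,130:400]
r=(360.3,-198.7,-.16); c,s=np.cos(r[2]),np.sin(r[2]); Ri=np.array([[c,s],[-s,c]])
for k,hl in(('red',94),('yellow',105),('blue',78),('black',66)):
    g=env.regions_of(k+'_driver','top')
    if not g: print(k,None); continue
    ys,xs=np.nonzero(g[0]['mask']); P=np.array([Ri@(ray('top',(x,y),26)[:2]-r[:2]) for x,y in zip(xs,ys)])
    f=np.polyfit(P[:,0],P[:,1],1)
    print(k,round(g[0]['p'],2),'origin x',round(P[:,0].max()+1-hl,1),'y',np.polyval(f,65).round(1),'yaw',f[0].round(3))
a=cv2.resize(a,None,fx=2.5,fy=2.5,interpolation=3);b=cv2.resize(b,None,fx=2,fy=2,interpolation=3)[:300]
b=np.hstack([b,np.zeros((len(b),750-b.shape[1],3),np.uint8)])
cv2.imwrite('pics/c4.png',np.vstack([a,b]))
E
```

```text
red 0.56 origin x 63.4 y 92.7 yaw -0.005
yellow 0.8 origin x 62.2 y 29.2 yaw 0.023
blue 0.85 origin x 65.6 y -30.6 yaw 0.015
black 0.75 origin x 63.7 y -92.9 yaw 0.007
```

View pics/c4.png

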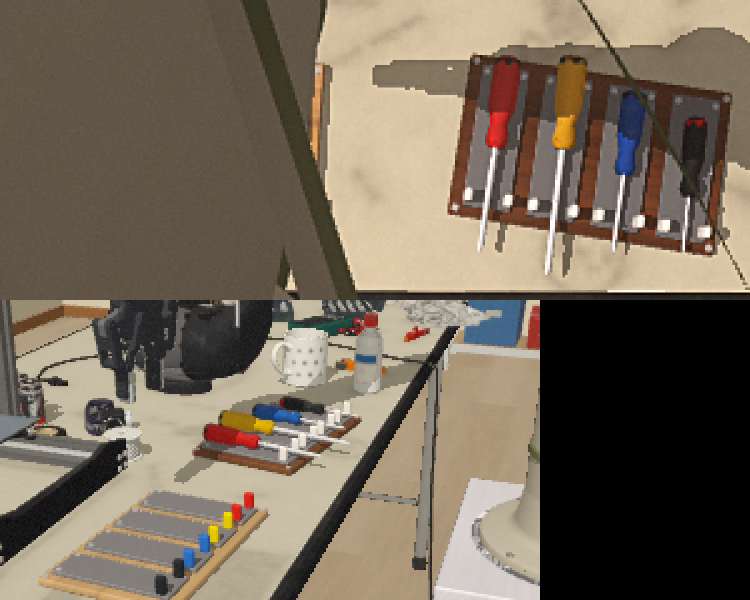

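All four drivers lie in their mirrored places, within about 3 mm and 0.03 rad. The arm is clear of everything, so I let it settle and hand in.

Emit:
{"fn": "send_rows", "kwargs": {"steps": [[0, 0, 0, 0, 0, 0, 0.6], [0, 0, 0, 0, 0, 0, 0.6], [0, 0, 0, 0, 0, 0, 0.6], [0, 0, 0, 0, 0, 0, 0.6], [0, 0, 0, 0, 0, 0, 0.6]]}}

```text
time: 30.75
tcp_pos: [515.2, 92.5, 321.7]
orientation: [[0.987, -0.16, -0.0], [-0.16, -0.987, -0.0], [-0.0, 0.0, -1.0]]
wrist_force: [0.2, -0.3, 0.2]
grip_width: 51.3
gripper_force: 0.0
```

```bash
python3 -c "
from station import env
print(env.job_done())"
```

```text
the job is handed in; nothing more can be done
None
```

The four screwdrivers lie on the dark rack in reverse order (red, yellow, blue, black from the left), each within about 3 mm of its place by the last picture; I handed the job in at about 31 s, and the hand-in returned no verdict.

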